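Push a rejected print through the one-way flap of the reject box

ROBOT

A 7-joint arm with a two-finger parallel gripper is mounted at the origin on the work surface. World frame = base frame: x ahead of the robot, y to its left, z up, the work surface at z = 0. Lengths are in m, angles in rad, forces in N, time in s.
With the tool pointing down it reaches from about 0.425 to 0.875 m from the base axis. Payload 4.7 kg.
Tool frame: the origin (TCP) lies on the centre line of the jaws, within the pads' length; the fingertips stand 19 mm ahead of it and the grasp point (between the pads) is the TCP (ctrl.nose_length is the distance from the TCP to the fingertips, in m); z points along the fingers, x is the direction in which the jaws open and shut, and the axes are right-handed (so a half turn about z gives the same grasp; the last joint's range is limited). The gripper opens to 87 mm and grips with 3 to 60 N. Pads are 19 mm wide; open, the fingers measure 117 mm over their backs; the gripper's body (75 mm by 190 mm) begins 51 mm behind the grasp point.
Start: joints at [-1.288, 0.321, -0.07, 1.45, 0.023, 1.371, -0.057], TCP at [0.173, 0.627, 0.242] pointing down, gripper open.
Joint ranges: [-2.86, 2.86], [-0.3, 2.09], [-1.38, 1.24], [0.06, 2.45], [-1.56, 4.7], [0.09, 2.05], [-2.69, 2.69]. Speed limits (rad/s): [2.57, 2.57, 3.14, 3.14, 3.14, 3.14, 3.14].

INTERFACE

Orientations are given as a rotation vector (axis times angle).
In Python, from bench import ctrl gives the robot as it stands. The module is installed in compiled form; this text tells all that it offers.
- The arm moves only by the shell command python3 -m crank 'ROWS' [OPENING] [FORCE]. ROWS is a JSON object of lists of equal length, an entry for each row: "dp": the shift along the tool's x, y, z in cm, a list of three; "delta_rot": the turn, a rotation vector about the tool's x, y, z in rad, a list of three. In form: {"dp": [[x, y, z], ...], "delta_rot": [[rx, ry, rz], ...]}. A call has exactly 8 rows; each row shifts and turns the commanded pose from where the row before left it, along the tool's axes as they then stand; what a row does not reach is not made up. A row lasts 1/10 s, in which the tool goes at most 50 mm and 8.59 degrees, less where a joint would pass 70% of its speed; a pose out of reach is approached as far as the arm can. A call with a gripper value outside its range is refused whole. OPENING is the finger opening in cm, from 0 to 8.7, set as the call begins (- or left out, the last holds). The fingers move at their own pace and stop on an object; FORCE is the grip in N (left out, the last holds). Time passes only in rows, so rows that do not move let the fingers close, or fill a call up. It gives the time, the measured TCP pose, the force and the opening at its end, in the units of the state.
- ctrl.get_state(): the state, without advancing time (a new reading comes with each control period).
- ctrl.get_image(name): name is "side" or "top" or "wrist"; returns the picture (420x560x3 uint8, blue, green, red); there is no depth.
- ctrl.camera_info(name): a dict with "camera_matrix" (3x3 intrinsics, pixels), "xyz" and "orientation" of the camera in the world. Camera axes: x right, y down, z forward; pixel columns grow to the right and rows downward; lengths in m; the calibration is good to about 2 mm. A picture is of the moment at which its call begins: read the wrist's pose just before it. camera_info takes no time and is no camera call; for the wrist camera it gives the pose at the moment of the call.
- ctrl.close_job(): hands the job in, once; it reports no verdict.
The state is a dict: "time": time; "joint_positions": joint angles; "qd": joint speeds; "joint_torque": joint torques, N m; "position": TCP position; "tool_rot": TCP orientation; "ft_force": force on the tool from outside, world axes, zero at the start; "torque": the same for the moment, N m; "grip_width": opening from 0.0 (shut) to 1.0 (fully open).
Only numpy, scipy, OpenCV 4.12 (cv2) and the standard library are available. Lean on these libraries where they do the work, as an engineer would, in place of code of your own. Each camera call takes 0.05 s, during which the arm holds its last target.

TASK

The broken white printed module lying on the feed shelf of the lockable reject box is scrap: with your fingertips push it steadily along the shelf, against the hanging flap and on through, until it slides down the chute into the box, then draw your fingers back out so that the flap swings shut behind it. Only push it: never pick it up or lift it, and do not tip it up on the shelf or push it off the shelf on to the bench. Leave the gauge and the stamp on the shelf, and everything on the bench, standing or lying where they are.

Things in the scene. Friction and masses are not known exactly. Their poses are not given: they have to be found in the camera images.
- reject_box: The reject box, fixed, grey sheet steel with a clear cover; 270 wide (y), 210 deep behind its flap, 189 tall. Origin on the bench straight below the closed flap, mid-width; x points level into the box (roughly to the robot's left), the way to push. Inside, a steel chute at 56 degrees leads down to its floor, 12 mm above the bench.
- sill (a point): Middle of the sill: on the feed shelf's top surface, 110 mm above the bench, straight below the closed flap; axes as the box. The flat steel shelf reaches from x -160 (open edge) to x +18, y -135 to +135, with 14 mm high lips along both sides. The mouth in the front wall (x 0) is open y -90 to +90, from the shelf up to 66 mm above it; the box's top is 79 mm above the shelf.
- chute_edge (a point): Middle of the sill's inner edge, 18 mm beyond the flap, level with the shelf, where the chute drops away. Pushed on, the module tips over this edge on to the chute and slides down by itself once its middle is some 10 to 25 mm past it (the flap, resting on its tail, holds it back a little).
- flap (a joint): Top-hung aluminium flap filling the mouth, 176 wide, 64 tall, 28 g. Hinge line along y, 68 mm straight above the sill point. 0: hangs shut, its lower edge 4 mm above the shelf; grows as that edge swings into the box (rad, at most 1.35). It cannot swing out over the shelf. Less than 1 N opens it; it falls shut by itself within a second when nothing props it.
- module_center (a point): The rejected module, a white printed open-topped truss tray lying on the feed shelf in front of the flap, 80 long (its own x) by 56 wide (y) by 34 high (z), with flat upright end plates, one long top rail snapped; about 80 to 150 g, evenly spread. This point is its middle, half-way up (17 mm above its flat underside). It starts with its length turned up to 25 degrees either way from the push direction.
- plug_gauge_mid (a point): Steel plug gauge standing on the shelf by one of its side lips (either side), 26 across, 62 tall. Point half-way up. Leave alone.
- stamp_mid (a point): Wooden hand stamp standing on the shelf by the other side lip, base 30 x 30, 55 tall. Point half-way up. Leave alone.
- good_a: A sound module standing on end on the bench, beyond the shelf's open edge, 34 x 56 and 80 tall; origin at the centre of its foot. Leave alone.
- good_b: A second sound module standing on end on the bench, beyond the shelf's open edge, 34 x 56 and 80 tall; origin at the centre of its foot. Leave alone.
- caliper: Caliper lying on the bench near the robot, to its right, about 220 long (x), 14 high. Leave alone.
- spool: Filament spool lying flat on the bench left of the box, 180 across, 58 high; origin at the centre of its underside. Leave alone.
- screwdriver: Screwdriver lying on the far side of the bench, beyond the shelf, 200 long (x), 26 high. Leave alone.
- pliers: Pliers lying on the far side of the bench, beyond the shelf, 165 long (x), 11 high. Leave alone.
- module: The same rejected module; origin at the centre of its underside.
Things that resemble listed ones, but are neither listed nor needed, are in the scene too. Leave any purple look-alike of the module alone.

How it is judged:
On the way, in this order (a step that is already met when the one before it is completed fails the run):
1. the module, flat on the shelf, pushes the flap open (over 0.3 rad) with its middle already within 50 mm of the mouth (value of joint flap above 0.3 rad and x of module_center in the frame of sill between -0.05 and 0.04 m and z of module_center in the frame of sill above 0.008 m), for 0.05 s.
2. the module has gone down the chute, its middle at least 30 mm below the sill inside the box (x of module_center in the frame of sill above 0.05 m and z of module_center in the frame of sill below -0.03 m), for 0.2 s.
At the end, for the whole second after the job is handed in: The module lies at rest inside the box with its middle at least 30 mm below the sill and 50 mm behind the mouth, and the flap hangs shut (within 0.06 rad) and still (all of step 2 and x of module_center in the frame of sill below 0.21 m and value of joint flap below 0.06 rad and velocity of joint flap below 0.1 rad/s and linear speed of module below 0.03 m/s); the robot touches nothing.
It fails at once if the module is lifted (its middle more than 20 mm above its height on the shelf) (z of module_center in the frame of sill above 0.037 m).
It fails at once if the module is tipped up by more than 0.4 rad while its middle is still in front of the mouth (x of module_center in the frame of sill below 0 m and angle between module_center's own z axis and vertical above 0.4 rad).
It fails at once if the module is knocked or flicked (faster than 0.5 m/s) on the shelf rather than pushed (x of module_center in the frame of sill below 0.02 m and linear speed of module above 0.5 m/s).
It fails at once if the module is pushed off the shelf on to the bench (x of module_center in the frame of sill below 0 m and z of module_center in the frame of sill below -0.02 m).
It fails at once if the gauge, the stamp or a thing on the bench is moved by more than 15 mm (distance of any of plug_gauge_mid, stamp_mid, good_a, good_b, caliper, spool, screwdriver, pliers from where it was at the start of the episode above 0.015 m).
It also fails if it takes over 35 s, if anything falls off the work surface, if the arm or the gripper's body presses on something with over 40 N, if the wrist force passes 120 N, or if a joint passes its speed limit or range.

## Working session

There is one attempt and no reset: what is moved stays moved. The work goes in short steps, Python scripts to look and compute and a shell command to move; the robot and the scene stay as the last step left them, time stands still between calls to the robot, and variables do not carry over. Pictures are saved under pics/ and viewed, and the job is handed in when it is done.

```bash
mkdir -p pics; ls
python3 - <<'E'
from bench import ctrl
import cv2
print(ctrl.get_state())
for n in("side","top","wrist"):
    i=ctrl.camera_info(n); print(n,i)
    cv2.imwrite(f"pics/{n}0.png",ctrl.get_image(n))
print(ctrl.nose_length)
E
```

```text
pics
{'time': 0.0, 'joint_positions': array([-1.28793576,  0.32180898, -0.07008894,  1.45166141,  0.02259767,
        1.37079964, -0.0569094 ]), 'qd': array([ 0.00043853, -0.0010615 , -0.00243099,  0.00045568, -0.00139807,
       -0.00083689,  0.00086842]), 'joint_torque': array([-3.12460297e-04, -4.91297972e+01, -4.04061517e-01, -3.12534606e+01,
       -6.38783653e-02,  4.35095094e-02,  1.62607830e-04]), 'position': array([0.17250572, 0.62615876, 0.24047744]), 'tool_rot': array([ 2.49804068e+00,  1.90308492e+00, -2.26812906e-03]), 'ft_force': array([ 0.00462963, -0.34716018,  0.04776536]), 'torque': array([-0.03081577, -0.02233151,  0.0622239 ]), 'grip_width': 0.9975423546984399}
side {'camera_matrix': array([[396.219712  ,   0.        , 278.25729353],
       [  0.        , 396.219712  , 204.97442645],
       [  0.        ,   0.        ,   1.        ]]), 'xyz': array([ 0.35036205, -0.58902873,  0.9733249 ]), 'orientation': array([-2.42508465,  0.4183713 , -0.1341399 ])}
top {'camera_matrix': array([[392.89730643,   0.        , 279.30050469],
       [  0.        , 392.89730643, 208.53767223],
       [  0.        ,   0.        ,   1.        ]]), 'xyz': array([0.40728021, 0.07853633, 1.25645823]), 'orientation': array([-2.13108364,  2.17688057, -0.18370119])}
wrist {'camera_matrix': array([[334.07478203,   0.        , 278.33295545],
       [  0.        , 334.07478203, 210.1854213 ],
       [  0.        ,   0.        ,   1.        ]]), 'xyz': array([0.09269571, 0.6492718 , 0.38388656]), 'orientation': array([2.2980343 , 1.75030134, 0.26533328])}
0.019
```

View pics/side0.png

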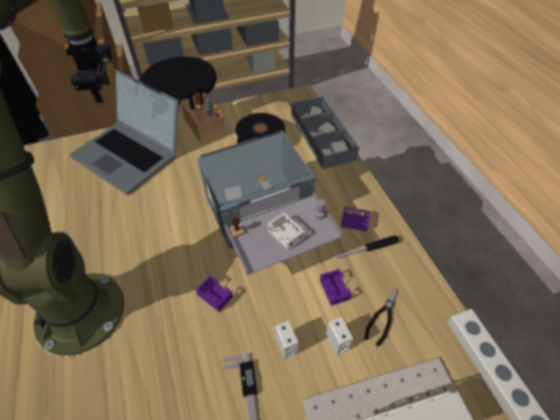

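View pics/top0.png

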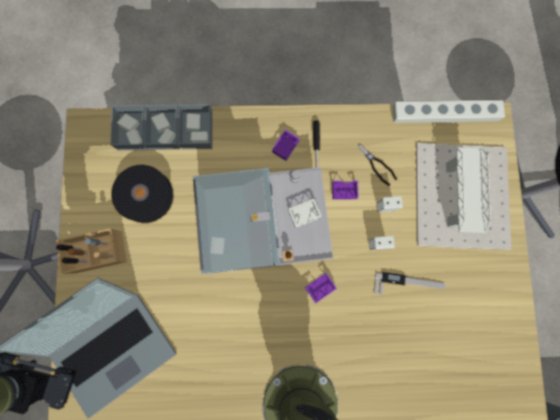

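View pics/wrist0.png

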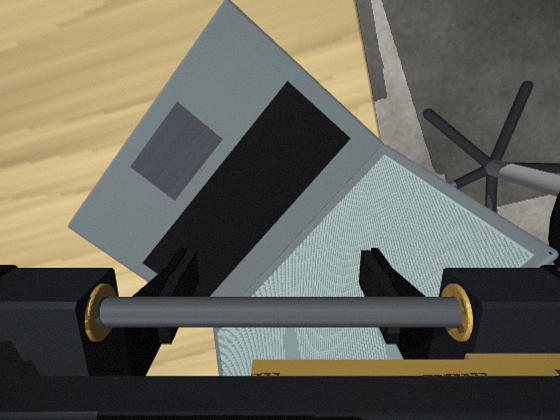

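The top view shows the white tray on the shelf at about (303,210), with the box mouth to its left near column 272. Candidates for the module:
- White tray on the shelf: (303,210). This is the one that matches the description.
- Sound modules on end: (390,204) and (383,243).
- Purple look-alikes: (285,145), (345,188) and (320,288).

I'll check a close crop next.

Run:
```python
import cv2
a=cv2.imread("pics/top0.png")[150:290,180:350]; cv2.imwrite("pics/topc.png",cv2.resize(a,None,fx=4.2,fy=4.2,interpolation=cv2.INTER_CUBIC))
a=cv2.imread("pics/side0.png")[130:275,190:350]; cv2.imwrite("pics/sidec.png",cv2.resize(a,None,fx=4.1,fy=4.1,interpolation=cv2.INTER_CUBIC))
```

```text
(no output)
```

View pics/topc.png

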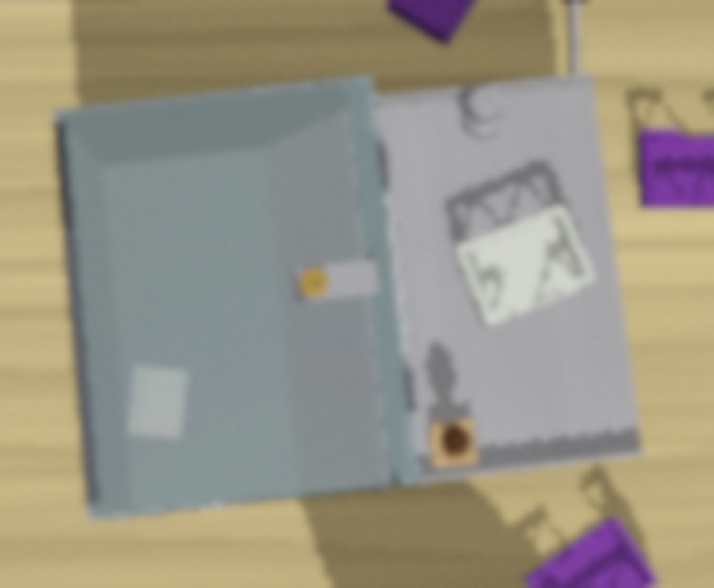

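View pics/sidec.png

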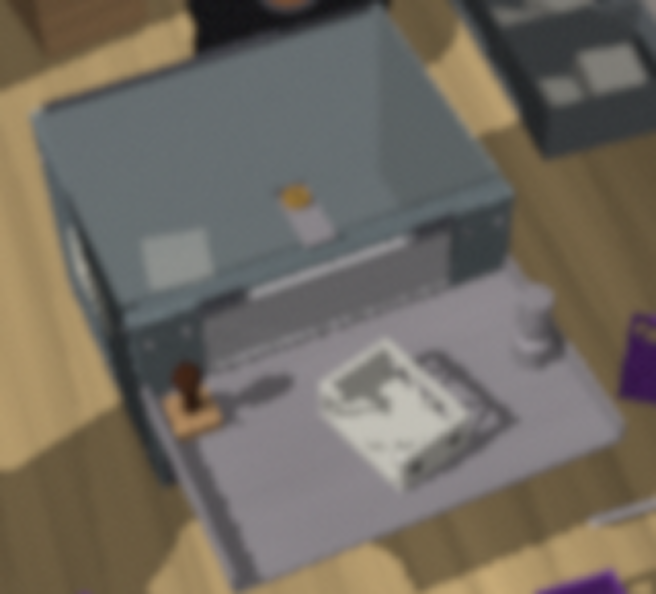

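The crops show an open white truss tray on the shelf, about 27 px (77 mm) by 21 px (60 mm), so this is the module. It isn't purple and isn't standing on end. Next I'll fit the box and module poses.

```bash
cat > h.py <<'E'
import numpy as np, cv2
from bench import ctrl
from scipy.spatial.transform import Rotation as R
from scipy.optimize import least_squares
def proj(n,P):
    i=ctrl.camera_info(n); r=R.from_rotvec(i["orientation"]); 
    pc=r.inv().apply(np.atleast_2d(P)-i["xyz"]); q=pc@np.array(i["camera_matrix"]).T
    return q[:,:2]/q[:,2:]
def ray(n,uv,z):
    i=ctrl.camera_info(n); d=R.from_rotvec(i["orientation"]).apply(np.linalg.solve(i["camera_matrix"],[uv[0],uv[1],1])); o=i["xyz"]
    return o+d*(z-o[2])/d[2]
def T(p,pts):
    x,y,a=p; return np.c_[x+np.cos(a)*pts[:,0]-np.sin(a)*pts[:,1], y+np.sin(a)*pts[:,0]+np.cos(a)*pts[:,1], pts[:,2]]
def fit(obs,p0):
    def f(p): return np.concatenate([(proj(n,T(p,np.array([l])))[0]-uv) for n,l,uv in obs])
    s=least_squares(f,p0,loss="soft_l1"); return s.x,f(s.x).reshape(-1,2)
tc=lambda c:(180+(c[0]+.5)/4.2-.5,150+(c[1]+.5)/4.2-.5)
sc=lambda c:(190+(c[0]+.5)/4.1-.5,130+(c[1]+.5)/4.1-.5)
E
python3 - <<'E'
from h import *
h=.135
O=[("top",(.21,-h,.189),tc((57,113))),("top",(0,-h,.189),tc((371,76))),("top",(0,h,.189),tc((412,480))),("top",(.21,h,.189),tc((92,516))),
("top",(-.16,-h,.124),tc((590,76))),("top",(-.16,h,.124),tc((640,452))),
("side",(0,-h,.189),sc((510,190))),("side",(0,h,.189),sc((127,315))),("side",(.21,h,.189),sc((40,115))),("side",(-.16,h,.124),sc((240,588))),("side",(-.16,-h,.124),sc((622,432)))]
p,e=fit(O,[.6,.1,1.57]); print("box",p,np.degrees(p[2])); print(e.round(1))
c=[ray("top",tc(q),.144) for q in [(455,245),(563,205),(597,278),(490,327)]]
c=np.array(c); m=c.mean(0); print(c.round(3),np.linalg.norm(np.diff(np.r_[c,c[:1]],axis=0),axis=1))
v=(c[0]-c[1]+c[3]-c[2])/2; yaw=np.arctan2(v[1],v[0]); print("mod",m,np.degrees(yaw),"rel",np.degrees(yaw-p[2]))
def inv(q):
    d=np.array(q[:2])-p[:2]; ca,sa=np.cos(p[2]),np.sin(p[2]); return np.array([ca*d[0]+sa*d[1],-sa*d[0]+ca*d[1]])
print("mod in sill",inv(m),[inv(q).round(3) for q in c])
print(inv(ray("top",tc((455,440)),.165)),"stamp", inv(ray("side",sc((535,290)),.172)),"gauge")
for n,f in(("top",tc),("side",sc)):
    print(n,proj(n,T([*m[:2],yaw],np.array([[a,b,.144] for a,b in((.04,-.028),(-.04,-.028),(-.04,.028),(.04,.028))]))).round(1))
print([sc(q) for q in((320,388),(388,340),(470,415),(402,470))])
E
```

```text
box [0.54900936 0.07025519 1.66067108] 95.14944385622708
[[-0.5 -1.2]
 [ 0.1 -0.3]
 [ 1.2  0.6]
 [-0.8  1. ]
 [ 1.7 -0.4]
 [ 1.9  1.1]
 [ 1.2 -0.5]
 [ 0.6  1.8]
 [-2.6 -1.5]
 [-1.9 -1.8]
 [ 1.1 -2. ]]
[[ 0.575  0.028  0.144]
 [ 0.601 -0.047  0.144]
 [ 0.55  -0.069  0.144]
 [ 0.518  0.005  0.144]] [0.079287   0.05523143 0.08057608 0.06085757]
mod [ 0.56100982 -0.02065954  0.144     ] 111.3883593676372 rel 16.238915511410106
mod in sill [-0.09162489 -0.00379209] [array([-0.045, -0.022]), array([-0.122, -0.041]), array([-0.138,  0.011]), array([-0.062,  0.037])]
[-0.02849252  0.11008796] stamp [-0.07129139 -0.11300972] gauge
top [[288.3 208.7]
 [313.8 198.2]
 [321.6 216. ]
 [295.9 226.7]]
side [[283.8 211.7]
 [304.3 230.1]
 [288.  242.1]
 [267.6 222.8]]
[(267.6707317073171, 224.2560975609756), (284.2560975609756, 212.5487804878049), (304.2560975609756, 230.84146341463415), (287.6707317073171, 244.2560975609756)]
```

```bash
python3 -m crank '{"dp":[[0,0,-4],[0,2,-4],[0,4.5,0],[0,4.5,0],[0,4.5,0],[0,4.5,0],[0,4.5,0],[0,4.5,0]],"delta_rot":[[0,0,0],[0,0,0.03],[0,0,0.07],[0,0,0.07],[0,0,0.07],[0,0,0.07],[0,0,0.07],[0,0,0.07]]}' 2.2
```

```text
time: 0.95
position: [0.4318, 0.498, 0.321]
tool_rot: [2.862, 1.294, -0.001]
ft_force: [1.0, -0.1, -0.5]
grip_width: 0.358
```

```bash
python3 -m crank '{"dp":[[0,4.8,0],[0,4.8,0],[0,4.8,0],[0,4.8,0],[0,4.8,0],[0,4.8,0],[0,4.8,0],[0,4.8,0]],"delta_rot":[[0,0,0.075],[0,0,0.075],[0,0,0.075],[0,0,0.075],[0,0,0.075],[0,0,0.075],[0,0,0.075],[0,0,0.075]]}'
cat >> h.py <<'E'
BOX=np.array([0.5490,0.0703,1.6607])
def report(tx=None,ty=None,tz=None,tilt=0.3):
    s=ctrl.get_state(); r=R.from_rotvec(s["tool_rot"]); M=r.as_matrix(); a=BOX[2]
    tip=s["position"]+M[:,2]*.019
    Rb=np.array([[np.cos(a),-np.sin(a),0],[np.sin(a),np.cos(a),0],[0,0,1]])
    loc=Rb.T@(tip-[BOX[0],BOX[1],.11]); print("tip in sill",loc.round(4),"F box",(Rb.T@s["ft_force"]).round(2))
    print("tool axes in box\n",(Rb.T@M).round(3)); print("q",s["joint_positions"].round(2))
    # goal orientation: tool x=-box y, tilted
    D=np.c_[[0,-1,0],[-np.cos(tilt),0,-np.sin(tilt)],[np.sin(tilt),0,-np.cos(tilt)]]
    print("rot needed (tool)",R.from_matrix((Rb.T@M).T@D).as_rotvec().round(3))
    if tx is not None:
        d=np.array([tx,ty,tz])-loc; 
        print("TCP shift in goal tool axes cm",(D.T@(np.array([tx,ty,tz])-.019*D[:,2]-(loc-.019*(Rb.T@M)[:,2]))*100).round(2),
         "in current axes",((Rb.T@M).T@(np.array([tx,ty,tz])-.019*D[:,2]-(loc-.019*(Rb.T@M)[:,2]))*100).round(2))
E
python3 -c "
from h import *
report(-.172,-.008,.09)"
```

```text
time: 1.75
position: [0.6414, 0.1828, 0.3209]
tool_rot: [3.117, 0.39, -0.001]
ft_force: [0.9, 1.3, -0.2]
grip_width: 0.251
tip in sill [ 0.1038 -0.1021  0.1919] F box [ 1.26 -1.06 -0.18]
tool axes in box
 [[ 0.158 -0.987 -0.   ]
 [-0.987 -0.158  0.001]
 [-0.001  0.    -1.   ]]
q [-0.6   0.35  0.39  1.29 -0.13  1.53  0.02]
rot needed (tool) [0.3   0.024 0.158]
TCP shift in goal tool axes cm [-9.41 29.92  1.5 ] in current axes [-13.75  26.29  10.29]
```

```bash
python3 -m crank '{"dp":[[-2.7,4.1,0],[-2.7,4.1,0],[-2.7,4.1,0],[-2.7,4.1,0],[-2.7,4.1,0],[0,4.8,0],[0,1,0],[0,0,0]],"delta_rot":[[0,0,0],[0,0,0],[0,0,0],[0,0,0],[0,0,0.05],[0.08,0.01,0.05],[0.11,0.01,0.05],[0.11,0.01,0.01]]}'
python3 -c "
from h import *
report(-.172,-.008,.012)
cv2.imwrite('pics/w1.png',ctrl.get_image('wrist'));cv2.imwrite('pics/t1.png',ctrl.get_image('top'))"
```

```text
time: 2.55
position: [0.5721, -0.1075, 0.3213]
tool_rot: [-2.835, -0.122, -0.01]
ft_force: [-0.6, 0.4, -0.0]
grip_width: 0.251
tip in sill [-0.1735 -0.0075  0.1932] F box [ 0.42  0.54 -0.02]
tool axes in box
 [[-0.007 -0.954  0.299]
 [-1.     0.    -0.021]
 [ 0.02  -0.299 -0.954]]
q [-0.19  0.24  0.61  1.47 -0.41  1.6   0.51]
rot needed (tool) [-0.004 -0.021 -0.   ]
TCP shift in goal tool axes cm [ 0.09  5.21 17.35] in current axes [-0.27  5.27 17.33]
```

View pics/w1.png

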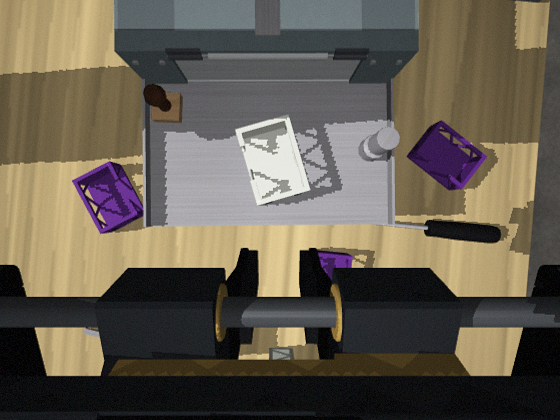

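View pics/t1.png

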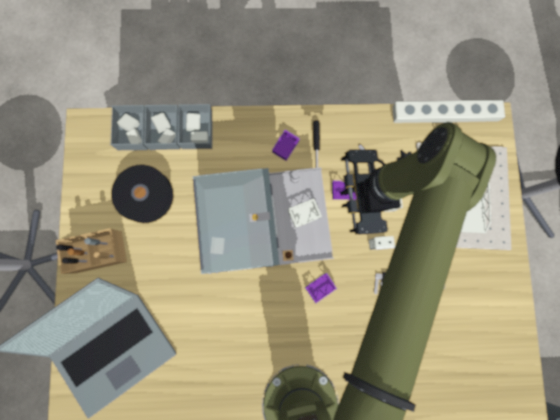

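The wrist view shows the module squarely ahead, with top corners near (236,129), (288,115), (309,194) and (257,205). The stamp is at (165,105), the gauge at (380,142) and the shelf's open edge at about row 223. I'll refine the poses from this picture.

Run:
```python
from h import *
a=BOX[2]
def loc(q): 
    d=np.array(q[:2])-BOX[:2]; return np.array([np.cos(a)*d[0]+np.sin(a)*d[1],-np.sin(a)*d[0]+np.cos(a)*d[1]]).round(4)
c=[loc(ray("wrist",q,.144)) for q in((236,129),(288,115),(309,194),(258,205))]; print("mod",c,np.mean(c,0))
print("edge lips",[loc(ray("wrist",q,.124)) for q in((146,226),(396,225))], "sill line",[loc(ray("wrist",q,.114)) for q in((188,82),(350,80))])
print("gauge top",loc(ray("wrist",(388,137),.172)),"stamp base",[loc(ray("wrist",q,.12)) for q in((152,95),(182,93),(182,121),(152,122))])
```

```text
mod [array([-0.0625,  0.0333]), array([-0.0488, -0.0192]), array([-0.1286, -0.0395]), array([-0.1392,  0.012 ])] [-0.094775 -0.00335 ]
edge lips [array([-0.1599,  0.1319]), array([-0.1619, -0.1348])] sill line [array([-0.0036,  0.0883]), array([-0.0023, -0.0892])]
gauge top [-0.0777 -0.1105] stamp base [array([-0.0197,  0.1254]), array([-0.0177,  0.0934]), array([-0.0477,  0.0937]), array([-0.0486,  0.1258])]
```

```bash
python3 -m crank '{"dp":[[0,0.9,3],[0,0.9,3],[0,0.9,3],[0,0.9,3],[0,0.9,3],[0,0.4,1.2],[0,0.3,1.1],[0,0,0]],"delta_rot":[[0,-0.02,0],[0,0,0],[0,0,0],[0,0,0],[0,0,0],[0,0,0],[0,0,0],[0,0,0]]}'
python3 -c "
from h import *
report(-.155,-.006,.012)
cv2.imwrite('pics/w2.png',ctrl.get_image('wrist'));cv2.imwrite('pics/s2.png',ctrl.get_image('side')[100:310,150:430].repeat(2,0).repeat(2,1))"
```

```text
time: 3.45
position: [0.5725, -0.1018, 0.1395]
tool_rot: [-2.838, -0.136, 0.023]
ft_force: [-0.5, -0.4, 0.1]
grip_width: 0.251
tip in sill [-0.1679 -0.0079  0.0114] F box [-0.37  0.5   0.09]
tool axes in box
 [[ 0.006 -0.955  0.296]
 [-1.    -0.006  0.004]
 [-0.002 -0.296 -0.955]]
q [-0.17  0.37  0.57  1.69 -0.48  1.31  0.65]
rot needed (tool) [-0.001  0.004  0.006]
TCP shift in goal tool axes cm [-0.19 -1.25  0.32] in current axes [-0.19 -1.25  0.32]
```

View pics/w2.png

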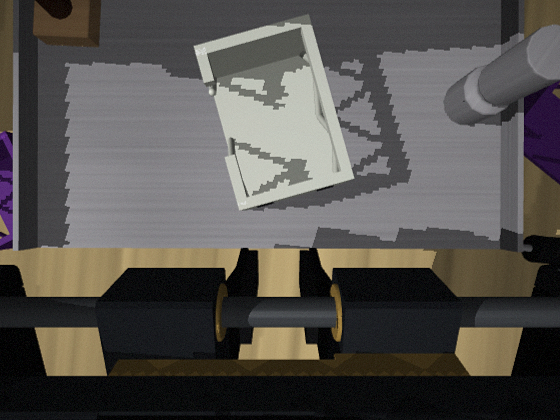

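View pics/s2.png

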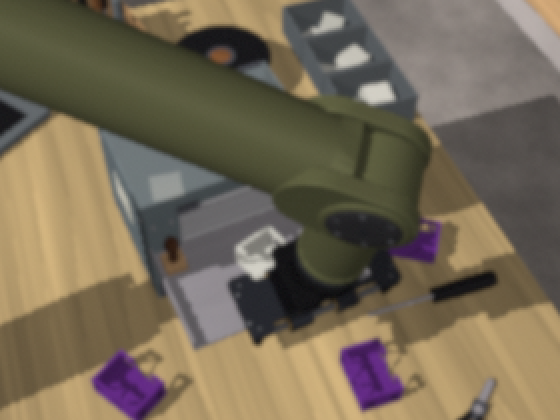

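The fingertips are behind the module's rear plate and low over the shelf, with the module undisturbed at (275,115). The gauge is well clear at (490,80). Now I start the steady push.

```bash
python3 -m crank '{"dp":[[0,-0.76,0.24],[0,-0.76,0.24],[0,-0.57,0.18],[0,-0.57,0.18],[0,-0.57,0.18],[0,-0.57,0.18],[0,-0.57,0.18],[0,-0.57,0.18]],"delta_rot":[[0,0,0],[0,0,0],[0,0,0],[0,0,0],[0,0,0],[0,0,0],[0,0,0],[0,0,0]]}'
python3 -c "
from h import *
report(-.09,-.006,.012)
cv2.imwrite('pics/w3.png',ctrl.get_image('wrist'))"
```

```text
time: 4.35
position: [0.5677, -0.0509, 0.1399]
tool_rot: [-2.838, -0.134, 0.021]
ft_force: [-0.4, -0.8, 0.4]
grip_width: 0.252
tip in sill [-0.1167 -0.0077  0.0117] F box [-0.75  0.47  0.41]
tool axes in box
 [[ 0.005 -0.955  0.296]
 [-1.    -0.004  0.002]
 [-0.001 -0.296 -0.955]]
q [-0.25  0.32  0.55  1.74 -0.47  1.27  0.56]
rot needed (tool) [-0.001  0.002  0.004]
TCP shift in goal tool axes cm [-0.18 -2.56  0.76] in current axes [-0.16 -2.56  0.76]
```

View pics/w3.png

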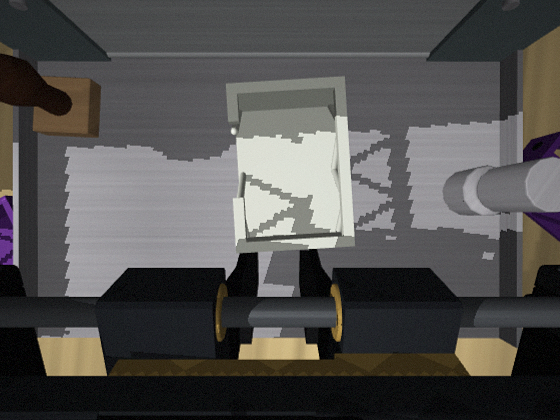

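```bash
python3 -m crank '{"dp":[[0,-0.57,0.18],[0,-0.57,0.18],[0,-0.57,0.18],[0,-0.57,0.18],[0,-0.57,0.18],[0,-0.57,0.18],[0,-0.57,0.18],[0,-0.57,0.18]],"delta_rot":[[0,0,0],[0,0,0],[0,0,0],[0,0,0],[0,0,0],[0,0,0],[0,0,0],[0,0,0]]}'
python3 -c "
from h import *
report(-.02,-.008,.012)
cv2.imwrite('pics/w4.png',ctrl.get_image('wrist'))"
```

```text
time: 5.2
position: [0.5633, -0.0033, 0.1397]
tool_rot: [-2.838, -0.134, 0.021]
ft_force: [0.4, -1.1, 0.8]
grip_width: 0.254
tip in sill [-0.069  -0.0076  0.0115] F box [-1.14 -0.29  0.81]
tool axes in box
 [[ 0.005 -0.955  0.296]
 [-1.    -0.004  0.002]
 [-0.    -0.296 -0.955]]
q [-0.31  0.29  0.53  1.78 -0.46  1.24  0.48]
rot needed (tool) [-0.001  0.002  0.004]
TCP shift in goal tool axes cm [ 0.04 -4.69  1.4 ] in current axes [ 0.06 -4.69  1.41]
```

View pics/w4.png

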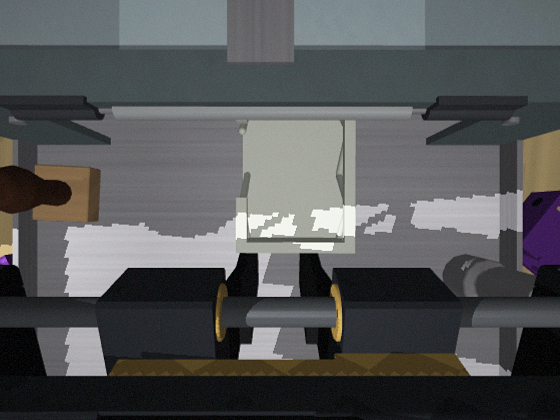

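```bash
python3 -m crank '{"dp":[[0,-0.57,0.18],[0,-0.57,0.18],[0,-0.57,0.18],[0,-0.57,0.18],[0,-0.57,0.18],[0,-0.57,0.18],[0,-0.57,0.18],[0,-0.57,0.18]],"delta_rot":[[0,0,0],[0,0,0],[0,0,0],[0,0,0],[0,0,0],[0,0,0],[0,0,0],[0,0,0]]}'
python3 -c "
from h import *
report(-.005,-.008,.012)
cv2.imwrite('pics/w5.png',ctrl.get_image('wrist'));cv2.imwrite('pics/s5.png',ctrl.get_image('side')[100:310,150:430].repeat(2,0).repeat(2,1))"
```

```text
time: 6.05
position: [0.5586, 0.0445, 0.1394]
tool_rot: [-2.838, -0.134, 0.021]
ft_force: [-0.1, -0.2, 0.9]
grip_width: 0.25
tip in sill [-0.0209 -0.0072  0.0112] F box [-0.16  0.11  0.91]
tool axes in box
 [[ 0.005 -0.955  0.296]
 [-1.    -0.004  0.002]
 [-0.001 -0.296 -0.955]]
q [-0.38  0.26  0.5   1.81 -0.45  1.21  0.39]
rot needed (tool) [-0.001  0.002  0.004]
TCP shift in goal tool axes cm [ 0.07 -1.54  0.4 ] in current axes [ 0.08 -1.54  0.4 ]
```

View pics/w5.png

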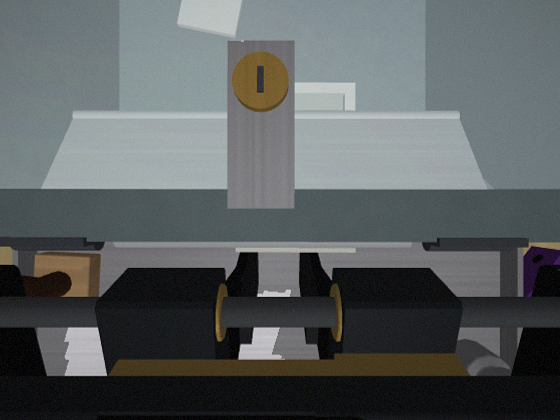

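View pics/s5.png

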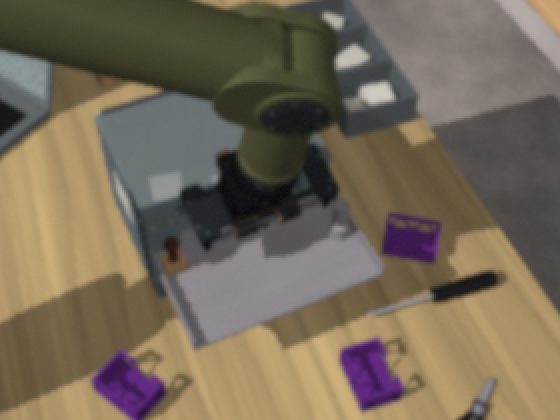

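The flap is wide open and the module is still flat in the mouth. Its rear plate is at about x -11 mm, near row 250 in the wrist view. I'll ease it on.

```bash
python3 -m crank '{"dp":[[0,-0.38,0.1],[0,-0.38,0.1],[0,-0.38,0.1],[0,-0.38,0.1],[0,0,0],[0,0,0],[0,0,0],[0,0,0]],"delta_rot":[[0,0,0],[0,0,0],[0,0,0],[0,0,0],[0,0,0],[0,0,0],[0,0,0],[0,0,0]]}'
python3 -c "
from h import *
report(.005,-.008,.012)
cv2.imwrite('pics/w6.png',ctrl.get_image('wrist'))"
```

```text
time: 6.95
position: [0.5573, 0.0593, 0.1401]
tool_rot: [-2.838, -0.134, 0.021]
ft_force: [-0.2, -0.5, 0.2]
grip_width: 0.251
tip in sill [-0.0061 -0.0073  0.0119] F box [-0.45  0.2   0.16]
tool axes in box
 [[ 0.004 -0.955  0.296]
 [-1.    -0.004  0.002]
 [-0.001 -0.296 -0.955]]
q [-0.4   0.25  0.49  1.81 -0.45  1.2   0.36]
rot needed (tool) [-0.001  0.002  0.004]
TCP shift in goal tool axes cm [ 0.07 -1.06  0.32] in current axes [ 0.08 -1.06  0.32]
```

View pics/w6.png

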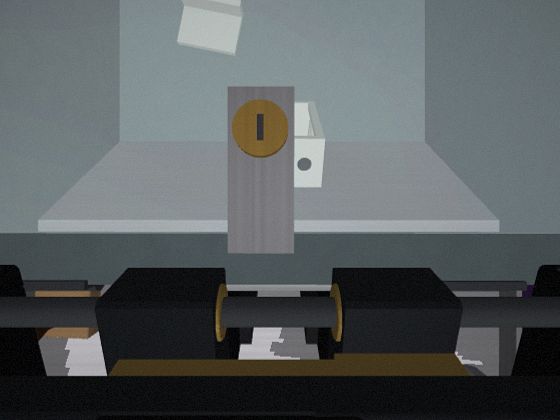

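The module has left the fingers and dropped on to the chute: its end plate is at (308,165), beyond the flap. I'll withdraw along the same line.

```bash
python3 -m crank '{"dp":[[0,0.95,-0.3],[0,1.9,-0.6],[0,1.9,-0.6],[0,1.9,-0.6],[0,2.85,-0.9],[0,2.85,-0.9],[0,2.85,-0.9],[0,2.85,-0.9]],"delta_rot":[[0,0,0],[0,0,0],[0,0,0],[0,0,0],[0,0,0],[0,0,0],[0,0,0],[0,0,0]]}'
python3 -c "
from h import *
report()
cv2.imwrite('pics/w7.png',ctrl.get_image('wrist'));cv2.imwrite('pics/s7.png',ctrl.get_image('side')[100:310,150:430].repeat(2,0).repeat(2,1))"
```

```text
time: 7.8
position: [0.575, -0.1311, 0.1411]
tool_rot: [-2.838, -0.133, 0.021]
ft_force: [0.0, 0.3, 0.8]
grip_width: 0.254
tip in sill [-0.1973 -0.0078  0.0129] F box [ 0.33 -0.04  0.76]
tool axes in box
 [[ 0.004 -0.955  0.296]
 [-1.    -0.004  0.002]
 [-0.    -0.296 -0.955]]
q [-0.13  0.4   0.59  1.66 -0.49  1.34  0.69]
rot needed (tool) [-0.     0.002  0.004]
```

View pics/w7.png

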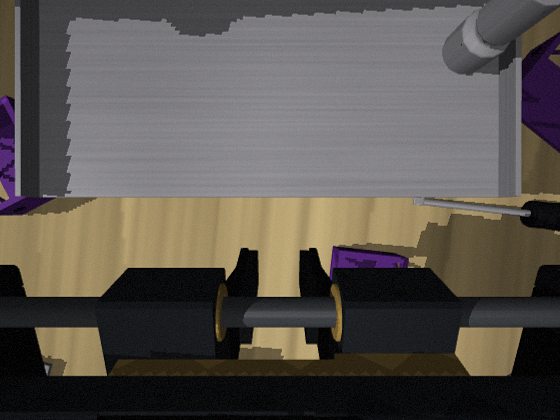

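View pics/s7.png

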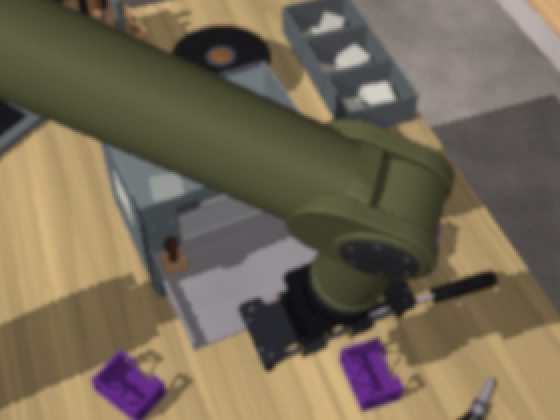

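Fingers are out, the shelf is empty, and the stamp and gauge are still standing. I'll rise straight up and check the flap and the module.

```bash
python3 -m crank '{"dp":[[0,-0.9,-2.8],[0,-0.9,-2.8],[0,-0.9,-2.8],[0,-0.9,-2.8],[0,-0.9,-2.8],[0,-0.6,-2],[0,0,0],[0,0,0]],"delta_rot":[[0,0,0],[0,0,0],[0,0,0],[0,0,0],[0,0,0],[0,0,0],[0,0,0],[0,0,0]]}'
python3 -c "
from h import *
report()
cv2.imwrite('pics/w8.png',ctrl.get_image('wrist'));cv2.imwrite('pics/t8.png',ctrl.get_image('top')[140:280,180:420].repeat(3,0).repeat(3,1))"
```

```text
time: 8.7
position: [0.575, -0.1277, 0.3088]
tool_rot: [-2.838, -0.134, 0.021]
ft_force: [0.8, -0.9, 0.4]
grip_width: 0.25
tip in sill [-0.194  -0.0081  0.1806] F box [-1.02 -0.71  0.36]
tool axes in box
 [[ 0.005 -0.955  0.296]
 [-1.    -0.004  0.002]
 [-0.    -0.296 -0.955]]
q [-0.16  0.29  0.62  1.45 -0.42  1.62  0.56]
rot needed (tool) [-0.001  0.002  0.004]
```

View pics/w8.png

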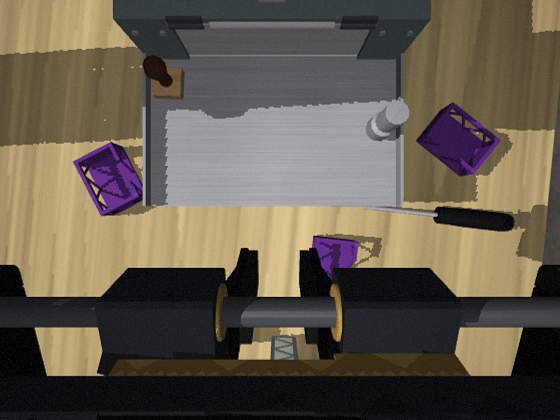

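View pics/t8.png

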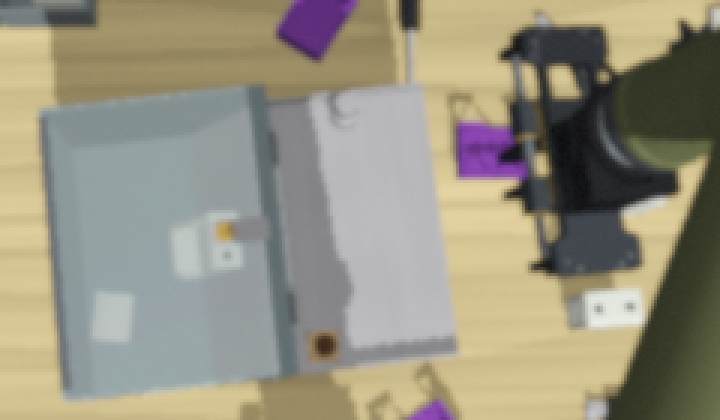

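The top view shows the module inside the box at about (248,222) full-frame, the shelf empty, and the stamp and gauge upright. I'll measure its position, check it's at rest, and compare the flap and the other objects with the first pictures.

```bash
python3 -m crank '{"dp":[[0,0,0],[0,0,0],[0,0,0],[0,0,0],[0,0,0],[0,0,0],[0,0,0],[0,0,0]],"delta_rot":[[0,0,0],[0,0,0],[0,0,0],[0,0,0],[0,0,0],[0,0,0],[0,0,0],[0,0,0]]}' >/dev/null
python3 - <<'E'
from h import *
t=ctrl.get_image('top'); w=ctrl.get_image('wrist')
cv2.imwrite('pics/t9.png',t); cv2.imwrite('pics/w9.png',w)
o=cv2.imread('pics/w8.png'); print("wrist change",cv2.absdiff(o,w)[:230].max(), (cv2.absdiff(o,w)[:230].max(2)>25).sum())
a=BOX[2]
def loc(q): 
    d=np.array(q[:2])-BOX[:2]; return np.array([np.cos(a)*d[0]+np.sin(a)*d[1],-np.sin(a)*d[0]+np.cos(a)*d[1]]).round(4)
f=lambda c:(180+c[0]/3,140+c[1]/3)
for z in(.03,.06,.09): print(z,[loc(ray("top",f(q),z)) for q in((170,250),(205,250),(244,250))])
print("gauge",loc(ray("wrist",(396,112),.172)),"stamp",[loc(ray("wrist",q,.12)) for q in((152,69),(185,69),(185,97),(152,98))])
print("sill line",[loc(ray("wrist",q,.114)) for q in((188,57),(366,55))])
b=cv2.imread('pics/top0.png'); d=cv2.absdiff(b,t).max(2); cv2.imwrite('pics/d9.png',np.clip(d.astype(int)*3,0,255).astype('uint8'))
crop=np.hstack([cv2.resize(x[150:280,190:330],None,fx=2.8,fy=2.8,interpolation=2) for x in(b,t)]); cv2.imwrite('pics/c9.png',crop)
cv2.imwrite('pics/f9.png',np.vstack([cv2.resize(cv2.imread('pics/w1.png')[30:130,110:430],None,fx=2.4,fy=2.4),cv2.resize(w[0:110,110:430],None,fx=2.4,fy=2.4)]))
E
```

```text
wrist change 85 676
0.03 [array([ 0.1139, -0.0076]), array([ 0.0776, -0.0036]), array([0.0372, 0.0009])]
0.06 [array([ 0.1116, -0.004 ]), array([ 0.0763, -0.0001]), array([0.0368, 0.0043])]
0.09 [array([ 0.1094, -0.0004]), array([0.0749, 0.0034]), array([0.0364, 0.0077])]
gauge [-0.0745 -0.1121] stamp [array([-0.0152,  0.1257]), array([-0.015 ,  0.0911]), array([-0.0444,  0.091 ]), array([-0.0456,  0.1256])]
sill line [array([0.0003, 0.0896]), array([ 0.0032, -0.1001])]
```

View pics/c9.png

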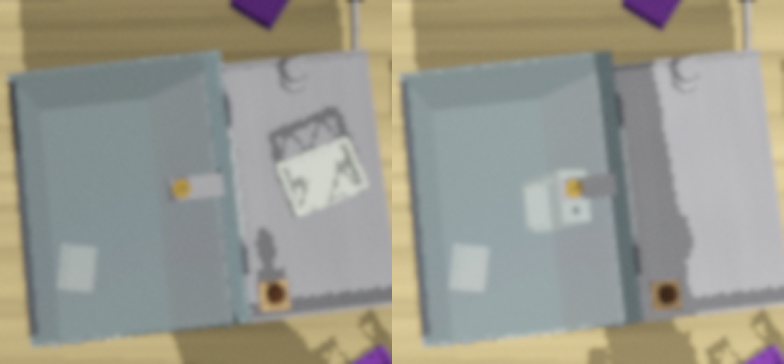

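View pics/f9.png

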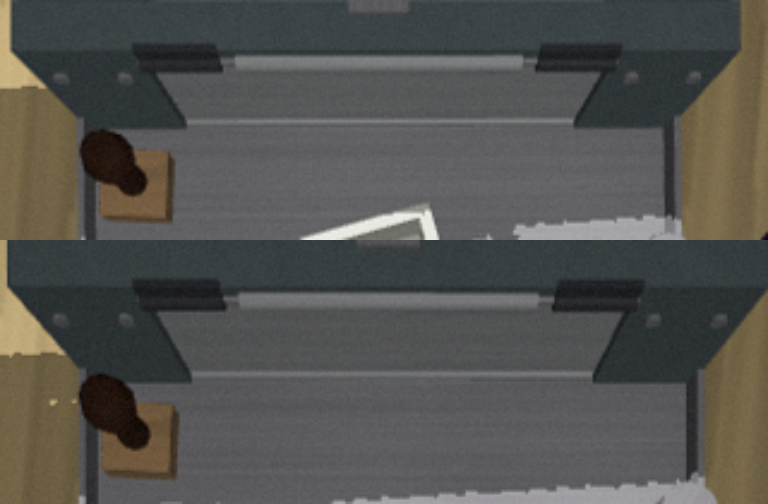

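View pics/d9.png

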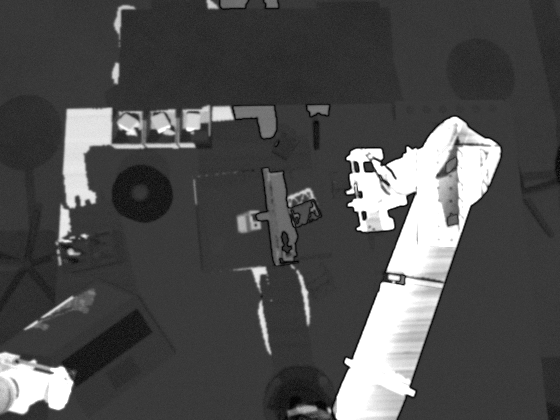

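Run:
```python
import cv2
a=cv2.imread('pics/t8.png')[::3,::3]; b=cv2.imread('pics/t9.png')[140:280,180:420]
print("box region max change",cv2.absdiff(a,b)[25:130,10:95].max())
from bench import ctrl
print(ctrl.close_job(), ctrl.get_state()["time"])
```

```text
box region max change 4
the job is handed in; nothing more can be done
the job is handed in; nothing more can be done
```

I pushed the module square along the shelf and through the flap with two spread fingertips, at about 60 mm/s and then slower at the end. It slid down the chute by itself. I drew the fingers back out and up, and handed the job in at about 10 s; no verdict was reported.

**Module:** My last pictures show it leaning at the foot of the chute, with its middle about 76 mm behind the mouth. I estimate it is about 55 mm below the sill; that height comes from the chute geometry, not a direct measurement. The box region of the top view did not change over 0.8 s, so it is at rest.

**Flap:** It hangs shut, looking the same as at the start.

**Everything else:** The gauge and stamp stand where they were, to within 3–4 mm, which is about my measuring error. The top view shows no bench object moved. The arm hides good_a, good_b, the caliper and the pliers in part or whole, so those were not fully checked. Force readings at the end of each move stayed near 1 N.

**One disagreement:** Two wrist pictures taken 0.8 s apart differed in 676 pixels. I put that down to the arm settling and shadows, but did not check it.

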